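# Shut the flip-top vials along the rack

### The job

Shut the four flip-top vials in the near row of the white rack, so that the film samples in them stay dust-free: run your fingertips along the row from the end towards which the hinges lie, since the lids fold away from their hinges, lay the lids over one vial after the next, and press each fully down. Press gently, lift or carry nothing, do not shove the rack away, and leave the screw-cap vials and the tweezers alone.

Things in the scene. Friction and masses are not known exactly. Their poses are not given: they have to be found in the camera images.
- rack: loose white rack, 84 x 160 x 30 mm (x, y, z), two rows of four pockets along y; with its flip-top vials about 0.4 kg. Origin: centre of the underside, z up. Flip-top vials stand tight in the near row, axes at x = -19 mm, y = +57 (no. 1), +19 (no. 2), -19 (no. 3), -57 mm (no. 4), hinges on their +y sides, so the row is worked from no. 1 to no. 4. Tops of shut lids: 66 mm above the worktop
- hinge1 (a point): middle of the hinge axis of flip-top vial no. 1: at the rim, 15.8 mm from the vial's axis on the rack's +y side, 62 mm above the worktop; axes as the rack's, hinge along x. The vial is a clear tube 26 mm wide; its white round lid is 29 mm wide, 3.5 mm thick, with a thumb lip that ends 35 mm from the hinge
- hinge2 (a point): the same for vial no. 2
- hinge3 (a point): the same for vial no. 3
- hinge4 (a point): the same for vial no. 4
- lip1 (a point): upper side of the tip of the thumb lip of lid no. 1, 34.5 mm from the hinge axis; moves with the lid. Shut, it is 65 mm above the worktop
- lip2 (a point): the same for lid no. 2
- lip3 (a point): the same for lid no. 3
- lip4 (a point): the same for lid no. 4
- lid1 (a joint): angle of lid no. 1 in rad: 0 shut flat on the vial, 1.57 standing upright over the hinge, at most 2.0. Closing swings the free end from above the hinge towards the rack's -y. The stiff hinge (0.03 N m of friction) leaves the lid where it is put; it has no spring
- lid2 (a joint): the same for lid no. 2
- lid3 (a joint): the same for lid no. 3
- lid4 (a joint): the same for lid no. 4
- vial_r0: loose glass screw-cap vial, 28 mm wide, 56 mm high, standing in a far-row pocket (its top 62 mm above the worktop); origin at the centre of its underside, z up
- vial_r2: another such vial in a far-row pocket
- vial_r5: loose screw-cap vial of the same size standing on the worktop beside the rack's -y end; origin at the centre of its underside, z up
- tweezers: loose steel tweezers, 15 x 126 x 7 mm, lying on the worktop beyond the far row; origin at the centre of the underside
Not all that is in view belongs to the job. Leave any brown or green look-alike of the vial_r2 alone.

How it is judged:
By the outcome, as a careful person would: the job done as asked, in the order asked, and still so for the second after the job is handed in, with the robot touching nothing.
It also fails if it takes over 45 s, if anything falls off the work surface, if the arm or the gripper's body presses on something with over 40 N, if the wrist force passes 120 N, or if a joint passes its speed limit or range.

### The arm

A 7-joint arm with a two-finger parallel gripper is mounted at the origin on a cart in front of the work surface, level with it; the furniture and walls round the work are solid. World frame = base frame: x ahead of the robot, y to its left, z up, the work surface at z = 0. Lengths are in m, angles in rad, forces in N, time in s.
With the tool pointing down it reaches from about 0.425 to 0.875 m from the base axis. Payload 9.9 kg.
Tool frame: the origin (TCP) lies at the very end of the fingers, on their centre line; the grasp point (between the pads) lies 19 mm behind it; z points along the fingers, y is the line along which they close (so a half turn about z gives the same grasp; the last joint's range is limited). The gripper opens to 85 mm and grips with 20 to 120 N. Pads are 22 mm wide; open, the fingers measure 114 mm over their backs; the gripper's body (76 mm by 85 mm) begins 54 mm behind the grasp point. The pads swing forward as they close: fully open they stand 13 mm farther back than shut.
Start: joints at [-1.303, 0.576, 0.025, 1.437, -0.015, 1.129, -0.057], TCP at [0.233, 0.634, 0.194] pointing down, gripper open.
Joint ranges: [-2.76, 2.76], [-0.34, 2.15], [-1.52, 1.57], [0.19, 2.46], [-1.09, 4.23], [0.17, 1.99], [-2.82, 2.82]. Speed limits (rad/s): [2.22, 2.22, 3.01, 3.01, 3.14, 3.14, 3.14].

### API

Orientations are given as a unit quaternion [w, x, y, z].
In Python, from workcell import ctrl gives the robot as it stands. The module is installed in compiled form; this text tells all that it offers.
- The arm moves only by the shell command python3 -m pendant 'ROWS' [OPENING]. ROWS is JSON, a list of rows, each an object with "linear": the shift along the tool's x, y, z in m, a list of three; "twist": the turn, a rotation vector about the tool's x, y, z in degrees, a list of three. A call has 1 to 8 rows; each row is the pose to reach, as a shift and turn from the pose commanded when the call began, along the tool's axes at that moment; what a row does not reach only later rows make up. A row lasts 1/8 s, in which the tool goes at most 62.5 mm and 10.7 degrees, less where a joint would pass 70% of its speed; a pose out of reach is approached as far as the arm can. A call with a gripper value outside its range is refused whole. OPENING is the finger opening in m, from 0 to 0.0854, set as the call begins (- or left out, the last holds). The fingers move at their own pace and stop on an object; the grip force is fixed at half the most. Time passes only in rows, so rows that repeat a pose let the fingers close. It gives the time, the measured TCP pose, the force, the opening and the grip force at its end, in the units of the state.
- ctrl.get_state(): the state, without advancing time (a new reading comes with each control period).
- ctrl.camera(name): name is "scene" or "top"; returns a dict with "image" (480x640x3 uint8, red, green, blue), "range_z" (480x640 float32, m along the optical axis (not along the pixel's ray), 0 where there is no reading), "fx", "fy", "cx", "cy" (pixels), "R" (3x3) and "t" (3): a world point X has camera coordinates R X + t. Camera axes: x right, y down, z forward; pixel columns grow to the right and rows downward; lengths in m; the calibration is good to about 2 mm. A picture is of the moment at which its call begins.
- ctrl.sign_off(): hands the job in; it is judged then, once.
The state is a dict: "clock": time; "qpos": joint angles; "qd": joint speeds; "joint_efforts": joint torques, N m; "tool_pos": TCP position; "orientation": TCP orientation; "wrist_force": force on the tool from outside, world axes, zero at the start; "ft_torque": the same for the moment, N m; "grip_width": finger opening in m; "grip_force": force on a finger pad.
Only numpy, scipy, OpenCV 4.12 (cv2) and the standard library are available. Lean on these libraries where they do the work, as an engineer would, in place of code of your own. Each camera call takes 0.05 s, during which the arm holds its last target. There are 200 camera calls.

## Working session

There is one attempt and no reset: what is moved stays moved. The work goes in short steps, Python scripts to look and compute and a shell command to move; the robot and the scene stay as the last step left them, time stands still between calls to the robot, and variables do not carry over. Pictures are saved under pics/ and viewed, at most 12 in all, crops included, and the job is handed in when it is done.

```bash
mkdir -p pics
cat > h.py <<'E'
import numpy as np,cv2
from workcell import ctrl
def save(c,n,crop=None,s=1):
    im=c["image"][:,:,::-1]
    if crop: x0,y0,x1,y1=crop; im=im[y0:y1,x0:x1]
    cv2.imwrite("pics/"+n,cv2.resize(im,None,fx=s,fy=s,interpolation=cv2.INTER_CUBIC))
def world(c,u,v,z=None):
    r=np.array([(u-c["cx"])/c["fx"],(v-c["cy"])/c["fy"],1.]);R=np.array(c["R"]);t=np.array(c["t"])
    if z is None: return R.T@(r*c["range_z"][int(v),int(u)]-t)
    o=-R.T@t;d=R.T@r
    return o+d*(z-o[2])/d[2]
E
python3 - <<'E'
from h import *
import pickle
for n in("scene","top"):
    c=ctrl.camera(n);save(c,n+"0.png");pickle.dump(c,open(n+".pkl","wb"));print(n,c["fx"],-np.array(c["R"]).T@c["t"])
s=ctrl.get_state();print(s)
E
```

```text
scene 475.14255077349657 [0.23554429 0.53539907 0.65339251]
top 582.6155955194587 [0.46792467 0.00565044 0.92417989]
{'clock': 0.1, 'qpos': array([-1.3028106 ,  0.57645737,  0.02483749,  1.43783522, -0.01503511,
        1.12901574, -0.05650901]), 'qd': array([-0.00159538, -0.00224395, -0.00128947, -0.00171339, -0.00084016,
       -0.00096542,  0.00124697]), 'joint_efforts': array([ 6.12240008e-03, -7.67301822e+01,  2.25760683e+00, -2.86605585e+01,
        1.57960004e-02,  8.57242121e-03,  6.39293077e-06]), 'tool_pos': array([0.23240338, 0.63322346, 0.19361848]), 'orientation': array([-1.13413802e-04,  1.74979083e-01,  9.84571853e-01, -7.57483786e-04]), 'wrist_force': array([-0.31836371, -1.21050641, -0.11603407]), 'ft_torque': array([-0.01259186, -0.04928017,  0.01150956]), 'grip_force': 0.0, 'grip_width': 0.08506200926353495}
```

View pics/scene0.png

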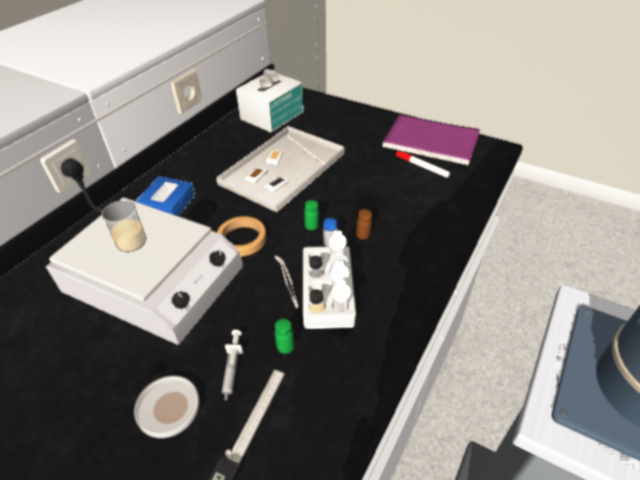

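View pics/top0.png

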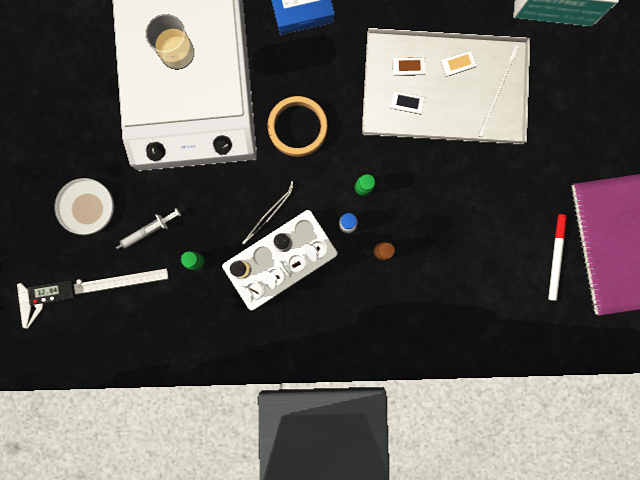

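Run:
```python
from h import *
import pickle
c=pickle.load(open("top.pkl","rb"));save(c,"topc.png",(210,195,350,315),5)
m=cv2.inRange(c["image"],(150,150,150),(255,255,255))
s=pickle.load(open("scene.pkl","rb"));save(s,"scc.png",(270,200,390,340),4.2)
for n,k in(("top",c),("scene",s)):
    v,u=np.mgrid[0:480,0:640];z=k["range_z"];P=np.stack([(u-k["cx"])/k["fx"]*z,(v-k["cy"])/k["fy"]*z,z],-1)-k["t"];P=P@np.array(k["R"])
    np.save(n+"P.npy",P)
P=np.load("topP.npy")
print((P[200:312:4,222:340:4,2]*1000).astype(int))
```

```text
[[  0   0   0  -2   0   0   0   0  -3   0  -1   0   0  -2  -1  -1   1   0
    0  -1   1  -2   0   3   2   2   0  -2  -3   0]
 [  0   0  -2  -2   1   0  -2   0   0 924  -1   1   0   0  -2  -1  -3  -1
   -5   0   0   3   1  -1  -1  -3  -1   0   0  -1]
 [  0   2   0   0   0  -1   0  -3   1  -1   0  -1   0  -1   6   0  -2   1
   -1   0  -1   0   0  -2  -2   1  -1  -1   0   0]
 [  0   0   0   0   0   2   0  -1   2  -1  -1  -1  -1   3   0   1   0   2
   -2  -2   0  30  28  -1  -2  -1   1   0   1   0]
 [  0  -3   0   1   0  -2   0  -1  -1  -1  -3   1   0   1  -3   0   1   0
    1  30  29  30  32   0   1  -2  -1   3   1  -1]
 [ -4   0  -2   0   0  -1   0   2   2   0  -1   0   1   0   0  -1   0   0
   28  29  19  18  29  29  -2  -1   0  -2   0  -1]
 [  1   0   0   0   0   0   0   0   0   6  -1   0   0  -2  -1   0  32  28
   29   2   5   4   5  28  29   0   0   0  -1  -2]
 [ -3   0   1  -3   0  -3   0   1   4  -1   0  -1  -3   0   0  28  28  28
   29   6   3   8   4   8  27   0   0  -3   2  -2]
 [  0   0  -4   0   0  -1  -2   0  -1   0   0   0  -2  29  30  30  30  31
   26   4   5   5   6  31 
[... 1700 characters left out ...]
 29  30  30  28  21   0
   -1  -1   0   0  -1   0   0   1  -2 924  -2   2]
 [  2  -3   0   0  -2  73  88  92   7  39  59  30  30  30  30   0   0   0
   -3   0  -1   0  -2   0   0  -2   0   2  -1  -1]
 [ -2  -2   2  -1   0  64  79  90   4   7   7  32  32   6 924  -1  -1   0
    0  -1   0   0  -2  -2   0   0   0   0   1   2]
 [  3  -2   0   0   0   0  71  82  33  30  32  27  -1  -1   0   0  -1   0
    2   1  -3  -1   0   0  -1  -2  -3   0  -1   0]
 [ -3   0   0   1  -2   0   0  29  30  28  -2  -2  -1   1  -1   1   0   0
    0  -1  -1  -2   0   0  -3   0  -1   1   2  -2]
 [ -1   0   0   0   0   0   0  26  29   1  -2  -1   0  -2   0   0  -1   0
   -1  -1   1  -2  -1   0   0  -1   0  -4  -2   0]]
```

View pics/topc.png

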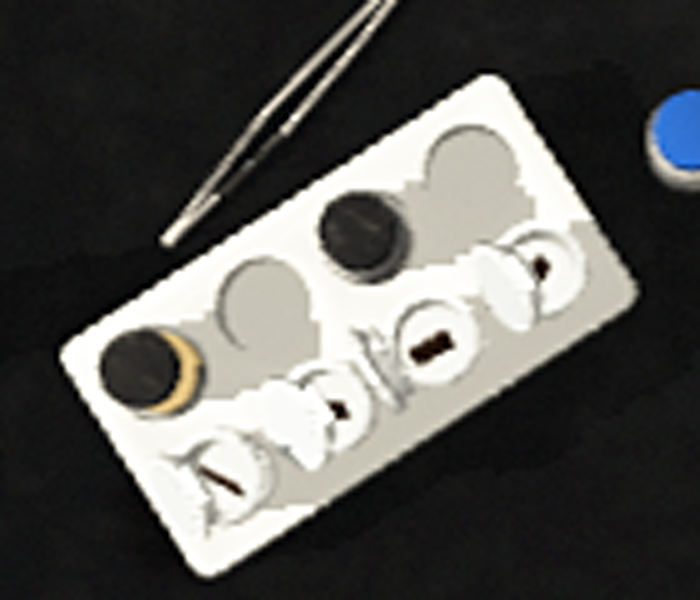

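View pics/scc.png

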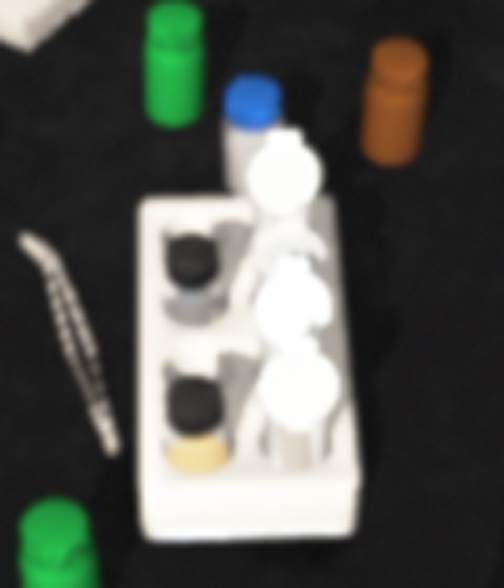

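```bash
cat > m.py <<'E'
from h import *
def cloud(k):
    v,u=np.mgrid[0:480,0:640];z=k["range_z"];P=np.stack([(u-k["cx"])/k["fx"]*z,(v-k["cy"])/k["fy"]*z,z],-1)-k["t"];return P@np.array(k["R"])
def rack(P):
    sub=P[195:320,205:350].reshape(-1,3)
    q=sub[(sub[:,2]>.024)&(sub[:,2]<.034)]
    (c,s,a)=cv2.minAreaRect((q[:,:2]*1000).astype(np.float32));return c,s,a,sub
def report(c,th,sub):
    ex=np.array([np.cos(th),np.sin(th)]);ey=np.array([-ex[1],ex[0]])
    d=sub[:,:2]-c;x=d@ex;y=d@ey;z=sub[:,2]
    for i,yc in enumerate((.057,.019,-.019,-.057)):
        h=yc+.0158
        m=(abs(x+.019)<.0165)&(y-h>-.030)&(y-h<.02)&(z>.067)&(z<.11)
        if i<3 or True:
            yy=y[m]-h;zz=z[m]-.062
            a=np.arctan2(zz,-yy);r=np.hypot(yy,zz)
            print(i+1,"hinge w",(c+ex*-.019+ey*h).round(4),"n",m.sum(),"ang med",np.degrees(np.median(a[r>.015])) if m.sum() else 0,"zmax",z[m].max() if m.sum() else 0,"rmax",r.max() if m.sum() else 0)
E
python3 - <<'E'
from m import *
import pickle
c=pickle.load(open("top.pkl","rb"));P=cloud(c);cc,s,a,sub=rack(P);print(cc,s,a)
a=np.radians(a)
# long axis direction
L=np.array([np.cos(a),np.sin(a)]) if s[0]>s[1] else np.array([-np.sin(a),np.cos(a)])
if L[1]<0:L=-L
th=np.arctan2(-L[0],L[1]);print("rack yaw",np.degrees(th))
report(np.array(cc)/1000,th,sub)
E
```

```text
(515.3887939453125, 47.73876953125) (84.3105239868164, 192.8084716796875) 31.488391876220703
rack yaw 31.488391876220703
1 hinge w [0.4612 0.0999] n 266 ang med 101.11433793974915 zmax 0.09601694403115257 rmax 0.03585818367551355
2 hinge w [0.481  0.0675] n 313 ang med 96.80651360192536 zmax 0.09705702452508376 rmax 0.039685932399448995
3 hinge w [0.5009 0.0351] n 219 ang med 43.36625099145676 zmax 0.09686367708158863 rmax 0.04237862731587227
4 hinge w [0.5207 0.0027] n 167 ang med 116.80197170790953 zmax 0.09671620330556752 rmax 0.03534921490681136
```

Run:
```python
from m import *
import pickle
c=pickle.load(open("top.pkl","rb"));P=cloud(c)
Z=P[...,2];M=((Z>.024)&(Z<.034)).astype(np.uint8);M[:195]=0;M[320:]=0;M[:,:205]=0;M[:,350:]=0
M=cv2.morphologyEx(M,cv2.MORPH_OPEN,np.ones((2,2)));n,l,st,ce=cv2.connectedComponentsWithStats(M)
k=1+np.argmax(st[1:,4]);q=P[l==k]
cc,s,a=cv2.minAreaRect((q[:,:2]*1000).astype(np.float32));print(cc,s,a)
for u,v in((222,266),(308.4,209.4),(338,253),(251,311)):print(world(c,u,v,.03))
report(np.array(cc)/1000,np.radians(a),P[195:320,205:350].reshape(-1,3))
ex=np.array([np.cos(np.radians(a)),np.sin(np.radians(a))]);ey=np.array([-ex[1],ex[0]])
sub=P[195:320,205:350].reshape(-1,3);d=sub[:,:2]-np.array(cc)/1000;x=d@ex;y=d@ey
m=(abs(x+.019)<.006)&(sub[:,2]>.064)&(sub[:,2]<.11)
o=np.argsort(-y[m]);print((np.c_[y[m],sub[m,2]][o]*1000).round().astype(int).tolist())
```

```text
(497.3598327636719, 55.98181915283203) (102.51316833496094, 164.91787719726562) 31.211814880371094
[0.49854304 0.15050687 0.03      ]
[0.58239849 0.01598682 0.03      ]
[ 0.51377241 -0.02778061  0.03      ]
[0.4288839  0.10729338 0.03      ]
1 hinge w [0.4434 0.1084] n 131 ang med 69.07812735220165 zmax 0.09601694403115257 rmax 0.03722776672268324
2 hinge w [0.4631 0.0759] n 155 ang med 61.95138782695731 zmax 0.09339897742833414 rmax 0.03646021790964275
3 hinge w [0.4828 0.0434] n 88 ang med 93.50640084039689 zmax 0.09705702452508376 rmax 0.03676679207874855
4 hinge w [0.5025 0.0109] n 124 ang med 75.34427764641808 zmax 0.09671620330556752 rmax 0.036082168477343524
[[74, 66], [73, 67], [73, 69], [73, 70], [72, 72], [71, 74], [71, 73], [71, 75], [71, 73], [70, 74], [70, 75], [70, 77], [69, 76], [69, 76], [69, 76], [69, 77], [69, 77], [68, 79], [68, 78], [68, 81], [67, 80], [67, 78], [67, 81], [67, 79], [67, 80], [66, 83], [65, 83], [65, 80], [65, 88], [65, 87], [65, 84], [64, 86], [64, 82], [64, 87], [64, 81], [63, 88], [63, 89], [63, 87], [63, 84], [62, 85], [62, 86], [62, 91], [62, 
[... 965 characters left out ...]
, [-2, 84], [-3, 88], [-3, 83], [-3, 78], [-4, 86], [-4, 87], [-4, 84], [-4, 90], [-5, 86], [-5, 83], [-6, 79], [-6, 88], [-6, 84], [-6, 83], [-6, 71], [-7, 74], [-39, 65], [-41, 69], [-41, 70], [-41, 76], [-41, 73], [-42, 76], [-42, 74], [-42, 77], [-43, 75], [-43, 76], [-43, 76], [-43, 78], [-44, 78], [-44, 76], [-44, 78], [-44, 79], [-44, 78], [-45, 80], [-45, 80], [-45, 82], [-45, 83], [-45, 85], [-46, 82], [-46, 83], [-46, 87], [-46, 84], [-47, 85], [-47, 82], [-47, 86], [-47, 88], [-47, 87], [-48, 83], [-48, 89], [-48, 85], [-49, 88], [-49, 86], [-49, 87], [-50, 85], [-50, 93], [-51, 78], [-51, 83], [-51, 82], [-51, 83], [-52, 82], [-52, 93], [-52, 64], [-53, 64], [-53, 82], [-54, 83]]
```

Candidates: flip-tops 1–4 at top-image px (254,290), (276,276), (296,263), (317,248). The black-cap screw vials at (237,268) and (283,242), the blue r5 at (348,222), the green vials at (190,260) and (365,184), and the brown one at (385,250) are all to be left alone. The crop confirms the near row has four white lids, with hinges to the left (+y). The rack's yaw is about 32°, its centre about (.506, .0615), and the lids stand at about 60/55/97/70°.

```bash
python3 -m pendant '[{"linear":[-0.373,-0.404,0.02],"twist":[0,0,37.8]},{"linear":[-0.373,-0.404,0.02],"twist":[0,0,37.8]},{"linear":[-0.373,-0.404,0.02],"twist":[0,0,37.8]},{"linear":[-0.373,-0.404,0.02],"twist":[0,0,37.8]},{"linear":[-0.373,-0.404,0.02],"twist":[0,0,37.8]},{"linear":[-0.373,-0.404,0.02],"twist":[0,0,37.8]},{"linear":[-0.373,-0.404,0.02],"twist":[0,0,37.8]},{"linear":[-0.373,-0.404,0.02],"twist":[0,0,37.8]}]' 0
python3 -m pendant '[{"linear":[0,0,0],"twist":[0,0,0]}]'
cat > w.py <<'E'
from h import *
from scipy.spatial.transform import Rotation as Ro
def st(C=np.array([.506,.0615]),yaw=32.):
    s=ctrl.get_state();th=np.radians(yaw);ex=np.array([np.cos(th),np.sin(th)]);ey=np.array([-ex[1],ex[0]])
    d=s["tool_pos"][:2]-C;q=s["orientation"];R=Ro.from_quat(q[[1,2,3,0]]).as_matrix()
    print("rack x,y mm",(d@ex*1000).round(1),(d@ey*1000).round(1),"z",(s["tool_pos"][2]*1000).round(1),"tool x ang",np.degrees(np.arctan2(R[1,0],R[0,0])).round(2),"tz",R[:,2].round(4),"F",s["wrist_force"].round(2),"t",s["clock"])
E
python3 -c "
from w import *
st()"
```

```text
clock: 1.1
tool_pos: [0.4247, 0.1704, 0.1762]
orientation: [0.0, 0.484, 0.875, 0.0]
wrist_force: [1.1, -0.3, 0.5]
grip_width: -0.0001
grip_force: 0.0
clock: 1.23
tool_pos: [0.4256, 0.1671, 0.1763]
orientation: [0.001, 0.488, 0.873, -0.001]
wrist_force: [-0.6, 0.6, 0.4]
grip_width: -0.0
grip_force: 0.0
rack x,y mm -12.2 132.1 z 176.3 tool x ang 121.54 tz [ 3.0e-04 -1.6e-03 -1.0e+00] F [-0.63  0.63  0.4 ] t 1.225
```

```bash
python3 -m pendant '[{"linear":[-0.042,-0.007,0.05],"twist":[0,0,-0.5]},{"linear":[-0.042,-0.007,0.05],"twist":[0,0,-0.5]},{"linear":[-0.042,-0.007,0.05],"twist":[0,0,-0.5]}]'
python3 - <<'E'
from w import *
st();c=ctrl.camera("top");save(c,"top2.png",(200,190,350,320),5)
c=ctrl.camera("scene");save(c,"sc2.png",(270,180,390,320),4.2)
E
```

```text
clock: 1.6
tool_pos: [0.4403, 0.1337, 0.1261]
orientation: [-0.0, 0.481, 0.877, -0.0]
wrist_force: [-0.0, 0.8, 0.0]
grip_width: 0.0001
grip_force: 0.0
rack x,y mm -17.5 96.0 z 126.1 tool x ang 122.55 tz [-0.001 -0.    -1.   ] F [-0.02  0.78  0.05] t 1.6
```

View pics/top2.png

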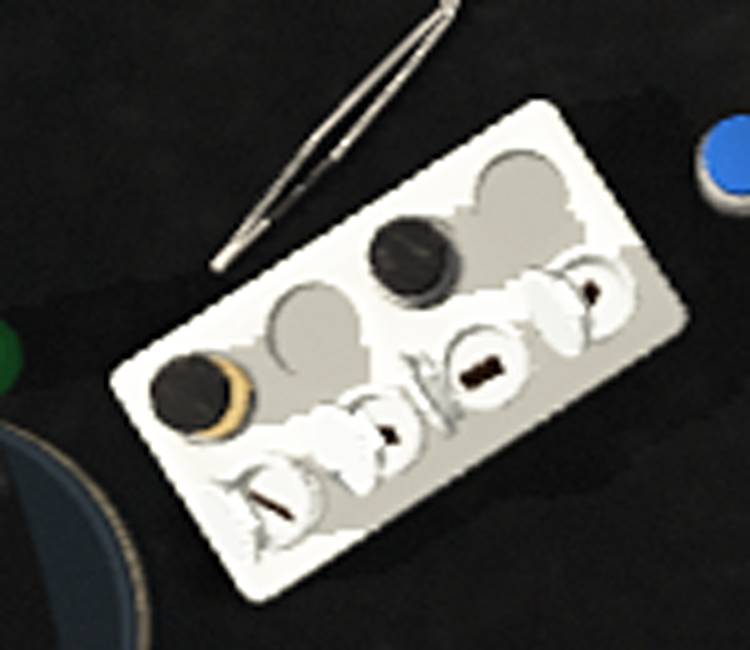

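View pics/sc2.png

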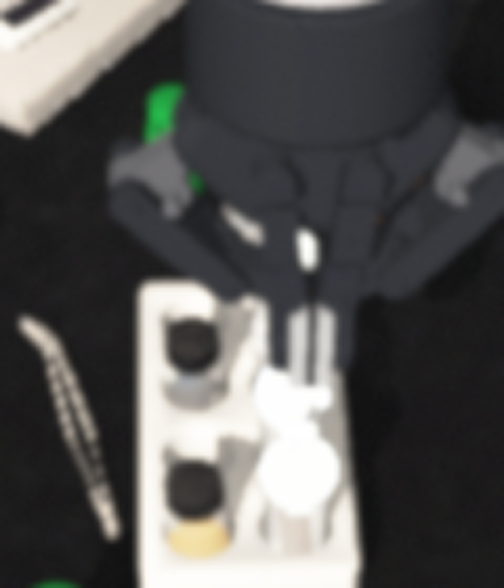

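```bash
python3 -m pendant '[{"linear":[0,-0.001,0.02]},{"linear":[0,-0.001,0.04]},{"linear":[0,-0.001,0.041]},{"linear":[0,-0.001,0.041]}]' ; python3 -c "
from w import *
st()"
```

```text
rack x,y mm -16.7 96.4 z 126.8 tool x ang 122.64 tz [ 7.e-04  8.e-04 -1.e+00] F [0.61 0.15 0.1 ] t 1.7$[0]: bad value
```

```bash
python3 -m pendant '[{"linear":[-0.004,-0.002,0.02],"twist":[0,0,0.5]},{"linear":[-0.008,-0.002,0.04],"twist":[0,0,0.5]},{"linear":[-0.008,-0.002,0.041],"twist":[0,0,0.5]},{"linear":[-0.008,-0.002,0.041],"twist":[0,0,0.5]}]' ; python3 -c "
from w import *
st()"
```

```text
clock: 2.2
tool_pos: [0.4436, 0.1259, 0.086]
orientation: [0.0, 0.484, 0.875, 0.0]
wrist_force: [0.5, 0.1, 1.1]
grip_width: -0.0
grip_force: 0.0
rack x,y mm -18.8 87.7 z 86.0 tool x ang 122.1 tz [ 8.e-04  6.e-04 -1.e+00] F [0.54 0.13 1.14] t 2.2
```

```bash
python3 -m pendant '[{"linear":[-0.007,0,0.0],"twist":[0,0,0]},{"linear":[-0.014,0,0.002],"twist":[0,0,0]},{"linear":[-0.020,0,0.004],"twist":[0,0,0]},{"linear":[-0.026,0,0.008],"twist":[0,0,0]},{"linear":[-0.031,0,0.011],"twist":[0,0,0]},{"linear":[-0.034,0,0.014],"twist":[0,0,0]},{"linear":[-0.035,0,0.017],"twist":[0,0,0]},{"linear":[-0.035,0,0.018],"twist":[0,0,0]}]' ; python3 -c "
from w import *
st()"; python3 -m pendant '[{"linear":[0,0,0.001],"twist":[0,0,0]},{"linear":[0,0,0.002],"twist":[0,0,0]}]'
```

```text
clock: 3.2
tool_pos: [0.4616, 0.0954, 0.067]
orientation: [-0.0, 0.484, 0.875, -0.0]
wrist_force: [-0.3, -0.1, -0.1]
grip_width: -0.0
grip_force: 0.0
rack x,y mm -19.6 52.3 z 67.0 tool x ang 122.05 tz [-5.e-04 -1.e-04 -1.e+00] F [-0.27 -0.07 -0.05] t 3.2
clock: 3.45
tool_pos: [0.4618, 0.0956, 0.0653]
orientation: [0.0, 0.484, 0.875, 0.0]
wrist_force: [0.6, -0.4, -0.3]
grip_width: -0.0001
grip_force: 0.0
```

```bash
for i in 1 2; do python3 -m pendant '[{"linear":[0,0,0.0005],"twist":[0,0,0]},{"linear":[0,0,0.001],"twist":[0,0,0]}]' | grep -E "tool_pos|wrist"; done
python3 - <<'E'
from w import *
c=ctrl.camera("scene");save(c,"sc3.png",(270,180,390,320),4.2)
E
```

```text
tool_pos: [0.4618, 0.0955, 0.0642]
wrist_force: [0.3, -0.3, -0.7]
tool_pos: [0.4618, 0.0954, 0.0632]
wrist_force: [0.2, 0.8, -0.3]
```

View pics/sc3.png

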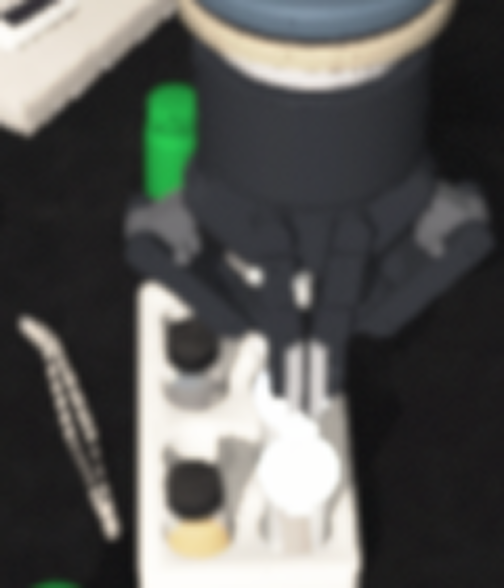

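Run:
```python
from w import *
s=ctrl.get_state();p=s["tool_pos"];print(p,s["qpos"].round(3))
for n in("scene","top"):
    c=ctrl.camera(n);X=np.array(c["R"])@p+c["t"];u=c["fx"]*X[0]/X[2]+c["cx"];v=c["fy"]*X[1]/X[2]+c["cy"];print(n,u,v,X[2],"range",c["range_z"][int(v),int(u)])
    print(np.array(c["R"]).round(3).tolist())
    if n=="scene":
        for uv in((342,270),(300/4.2+270,470/4.2+180),(338,265),(300/4.2+270,100/4.2+180)):print(uv,world(c,*uv).round(3))
    else: save(c,"top3.png");
```

```text
[0.46175798 0.0954429  0.0631483 ] [-0.467  0.474  0.233  2.126 -0.199  0.561  0.47 ]
scene 340.6791807156512 289.62356662575286 0.7662752714897196 range 0.74145085
[[-0.866, -0.5, -0.014], [-0.344, 0.615, -0.709], [0.363, -0.609, -0.705]]
(342, 270) [0.456 0.105 0.122]
(341.42857142857144, 291.9047619047619) [0.453 0.109 0.077]
(338, 265) [0.461 0.107 0.132]
(341.42857142857144, 203.8095238095238) [0.446 0.129 0.273]
top 256.128672184031 289.346606648957 0.8571068394283572 range 0.41243875
[[-0.027, -1.0, 0.005], [-0.996, 0.026, -0.08], [0.08, -0.007, -0.997]]
```

View pics/top3.png

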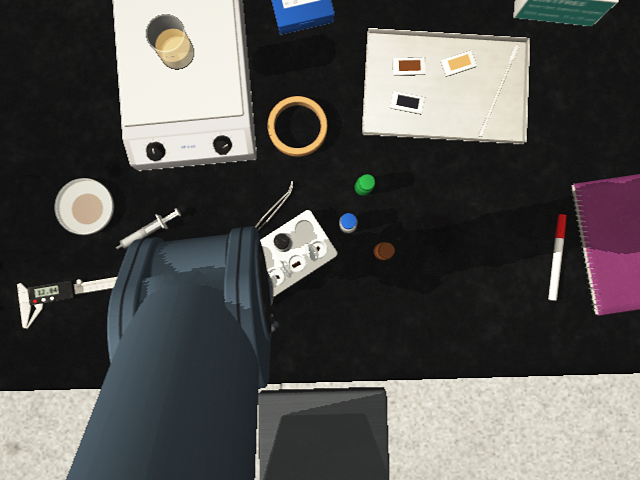

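Run:
```python
from m import *
import pickle
C=np.array([.506,.0615]);th=np.radians(32);ex=np.array([np.cos(th),np.sin(th)]);ey=np.array([-ex[1],ex[0]])
a=pickle.load(open("scene.pkl","rb"));b=ctrl.camera("scene")
for k in(a,b):
    P=cloud(k);sub=P[255:310:3,335:352:8];d=sub[...,:2]-C
    for j in range(sub.shape[1]):print([(int(p[0]*1e3),int(p[1]*1e3),int(p[2]*1e3)) for p in np.stack([d[:,j]@ex,d[:,j]@ey,sub[:,j,2]],-1)])
save(b,"sc4.png",(315,250,370,325),8)
```

```text
[(-13, 0, 90), (-13, 2, 85), (-13, 0, 74), (-13, 0, 68), (-11, 21, 83), (-11, 24, 80), (-11, 28, 76), (-11, 30, 72), (-11, 33, 67), (-11, 30, 57), (-9, 62, 87), (-9, 66, 84), (-9, 66, 77), (-9, 69, 73), (-9, 72, 70), (-9, 66, 55), (-9, 66, 47), (-9, 67, 40), (-9, 66, 31)]
[(-26, 0, 88), (-26, 2, 84), (-26, 1, 76), (-26, 0, 68), (-24, 23, 84), (-24, 25, 80), (-24, 28, 77), (-24, 31, 72), (-24, 36, 70), (-22, 60, 90), (-21, 65, 89), (-21, 65, 83), (-21, 67, 78), (-21, 68, 71), (-21, 73, 70), (-21, 74, 63), (-22, 70, 51), (-22, 69, 41), (-22, 70, 35)]
[(-49, -86, -1), (-48, -78, 0), (-47, -69, 0), (-47, -65, -3), (-46, -55, 0), (-46, -47, 0), (-45, -40, 0), (-42, -7, 28), (-41, 0, 28), (-40, 7, 29), (-40, 16, 31), (-39, 20, 28), (-39, 28, 30), (-38, 33, 28), (-38, 41, 30), (-37, 47, 29), (-37, 54, 30), (-36, 59, 28), (-36, 65, 28)]
[(-9, 63, 155), (-8, 64, 150), (-9, 63, 143), (-9, 60, 133), (-9, 59, 125), (-9, 60, 119), (-9, 58, 110), (-11, 31, 73), (-11, 32, 67), (-11, 31, 57), (-9, 61, 86), (-9, 66, 84), (-9, 67, 78), (-9, 69, 73), (21, 545, 653), (-9, 65, 53), (-9, 66, 47), (-9, 66, 39), (-9, 65, 29)]
[(-21, 51, 142), (-21, 52, 137), (-21, 59, 138), (-21, 62, 134), (-21, 63, 129), (-21, 62, 121), (-21, 63, 115), (-21, 63, 108), (-24, 35, 69), (-22, 60, 91), (-22, 62, 86), (-21, 67, 85), (-21, 67, 77), (-21, 69, 73), (-21, 71, 67), (-21, 73, 62), (-22, 68, 48), (-22, 70, 43), (-22, 69, 35)]
[(-32, 63, 154), (-32, 63, 148), (-32, 63, 141), (-33, 58, 130), (-33, 59, 124), (-45, -45, 1), (-45, -42, -3), (-41, -4, 30), (-41, 0, 28), (-40, 6, 28), (-40, 15, 30), (-39, 21, 29), (-39, 26, 28), (-38, 35, 30), (-38, 39, 27), (-37, 48, 31), (-37, 53, 28), (-36, 59, 28), (-36, 66, 29)]
```

View pics/sc4.png

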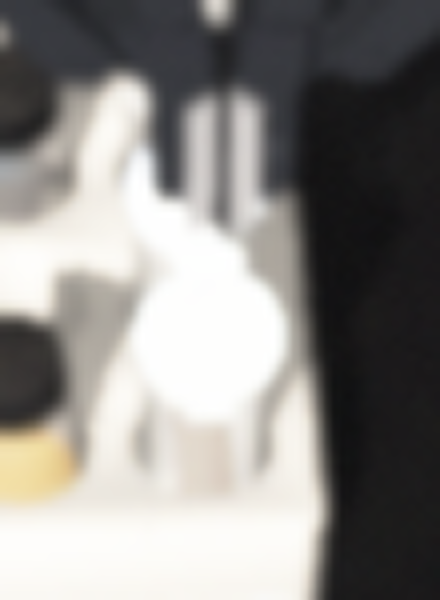

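Run:
```python
from m import *
C=np.array([.506,.0615]);th=np.radians(32);ex=np.array([np.cos(th),np.sin(th)]);ey=np.array([-ex[1],ex[0]])
b=ctrl.camera("scene");P=cloud(b)
for u in(338,341,346):
  print(u)
  for v in range(262,290):
    p=P[v,u];d=p[:2]-C;print((v,int(d@ex*1e3),int(d@ey*1e3),int(p[2]*1e3)),end=" ")
from w import *
st();print(ctrl.get_state()["grip_width"])
```

```text
338
(262, -13, 66, 143) (263, -13, 64, 139) (264, -13, 61, 133) (265, -13, 63, 133) (266, -13, 63, 131) (267, -13, 62, 128) (268, -13, 65, 129) (269, -13, 63, 125) (270, -13, 63, 123) (271, -13, 61, 118) (272, -13, 63, 118) (273, -13, 63, 116) (274, -13, 64, 115) (275, -13, 63, 111) (276, -13, 63, 108) (277, -14, 63, 106) (278, -14, 63, 104) (279, -16, 34, 68) (280, -16, 35, 67) (281, -14, 58, 91) (282, -14, 60, 91) (283, -14, 62, 91) (284, -14, 62, 89) (285, -14, 63, 88) (286, -14, 64, 87) (287, -14, 64, 84) (288, -14, 64, 82) (289, -14, 65, 81) 341
(262, -18, 61, 137) (263, 21, 545, 653) (264, -18, 62, 135) (265, -18, 61, 131) (266, -18, 61, 129) (267, -18, 61, 127) (268, -18, 63, 126) (269, -18, 62, 123) (270, -18, 63, 122) (271, -18, 62, 119) (272, -18, 63, 117) (273, -18, 62, 114) (274, -18, 62, 112) (275, -18, 63, 111) (276, -18, 62, 107) (277, -18, 63, 106) (278, -18, 64, 106) (279, -21, 33, 67) (280, -21, 35, 66) (281, -19, 59, 92) (282, -19, 60, 91) (283, -19, 60, 88) (284, -19, 61, 87) (285, -18, 64, 88) (286, -18, 64, 86) (287, -18, 65, 85) (288, -18, 65, 82) (289, -18, 66, 81) 346
(262, -25, 63, 139) (263, -25, 62, 136) (264, -25, 62, 134) (265, -25, 61, 131) (266, -25, 63, 130) (267, -25, 62, 127) (268, -25, 63, 126) (269, -25, 63, 124) (270, -26, 61, 119) (271, -25, 63, 120) (272, -25, 64, 118) (273, -26, 63, 115) (274, -26, 64, 113) (275, -26, 63, 110) (276, -26, 62, 107) (277, -26, 63, 106) (278, -26, 61, 102) (279, -29, 27, 60) (280, -30, 24, 54) (281, -30, 23, 50) (282, -30, 24, 49) (283, -30, 24, 47) (284, -30, 26, 46) (285, -26, 62, 86) (286, -26, 66, 87) (287, -26, 65, 85) (288, -26, 66, 83) (289, -26, 67, 82) rack x,y mm -19.5 52.2 z 63.2 tool x ang 122.05 tz [ 0.  0. -1.] F [-0.05  0.29  0.58] t 4.2
-0.0005483876252294776
```

Run:
```python
from m import *
C=np.array([.506,.0615]);th=np.radians(32);ex=np.array([np.cos(th),np.sin(th)]);ey=np.array([-ex[1],ex[0]])
b=ctrl.camera("scene");P=cloud(b)[150:300,280:400].reshape(-1,3);d=P[:,:2]-C;x=d@ex*1e3+19.5;y=d@ey*1e3-52;z=P[:,2]*1e3
m=(z>102)&(z<400)&(abs(y)<70)
for lo in range(-80,80,10):
    k=m&(x>=lo)&(x<lo+10)
    if k.sum()>3:
        i=np.argsort(z[k])[:3]; print("dx",lo,[(int(a),int(c)) for a,c in zip(y[k][i],z[k][i])])
for zl in range(100,260,15):
    k=m&(z>=zl)&(z<zl+15)
    if k.any():print("z",zl,"x",x[k].min().round(),x[k].max().round(),"ymax",y[k].max().round())
```

```text
dx -70 [(12, 183), (11, 184), (12, 185)]
dx -60 [(12, 171), (11, 172), (12, 173)]
dx -50 [(12, 160), (12, 160), (11, 160)]
dx -40 [(11, 147), (11, 147), (11, 148)]
dx -30 [(7, 143), (11, 144), (11, 145)]
dx -20 [(5, 106), (5, 106), (6, 109)]
dx -10 [(10, 103), (10, 103), (11, 104)]
dx 0 [(10, 103), (10, 103), (11, 104)]
dx 10 [(2, 108), (8, 110), (7, 111)]
dx 20 [(11, 145), (11, 145), (12, 146)]
dx 30 [(11, 148), (12, 150), (12, 151)]
dx 40 [(12, 162), (11, 162), (11, 163)]
dx 50 [(11, 174), (12, 174), (12, 176)]
z 100 x -13.0 13.0 ymax 13.0
z 115 x -14.0 13.0 ymax 12.0
z 130 x -30.0 19.0 ymax 14.0
z 145 x -39.0 40.0 ymax 15.0
z 160 x -53.0 52.0 ymax 19.0
z 175 x -62.0 60.0 ymax 19.0
z 190 x -62.0 60.0 ymax 22.0
z 205 x -42.0 41.0 ymax 21.0
z 220 x -37.0 37.0 ymax 39.0
z 235 x -38.0 36.0 ymax 40.0
z 250 x -37.0 36.0 ymax 39.0
```

The fingertips are seen at z≈103 mm while the reported TCP is 63 mm. The true tip is therefore about 40 mm above the reported TCP, and no lid has been touched yet. I'll back up, correct for this and redo the sweep.

```bash
python3 -m pendant '[{"linear":[0.018,0,-0.004],"twist":[0,0,0]},{"linear":[0.037,0,-0.004],"twist":[0,0,0]},{"linear":[0.037,0,0],"twist":[0,0,0]},{"linear":[0.037,0,0.010],"twist":[0,0,0]},{"linear":[0.037,0,0.018],"twist":[0,0,0]},{"linear":[0.037,0,0.018],"twist":[0,0,0]}]' | grep -E "wrist"
python3 - <<'E'
from m import *
from w import *
st()
C=np.array([.506,.0615]);th=np.radians(32);ex=np.array([np.cos(th),np.sin(th)]);ey=np.array([-ex[1],ex[0]])
b=ctrl.camera("scene");P=cloud(b)
for v in range(255,310,1):
    p=P[v,342];d=p[:2]-C;print((v,int(d@ex*1e3),int(d@ey*1e3),int(p[2]*1e3)),end=" ")
E
```

```text
wrist_force: [-0.0, 0.3, 0.1]
rack x,y mm -20.2 88.7 z 44.3 tool x ang 121.99 tz [-1.5e-03 -9.0e-04 -1.0e+00] F [-0.01  0.27  0.12] t 5.0
(255, -14, 125, 218) (256, -14, 123, 215) (257, -14, 125, 215) (258, -14, 124, 212) (259, -14, 125, 211) (260, -16, 100, 183) (261, -16, 100, 181) (262, -16, 99, 178) (263, -16, 99, 176) (264, -16, 99, 174) (265, -16, 99, 172) (266, -16, 101, 172) (267, -16, 98, 167) (268, -16, 98, 165) (269, -16, 100, 165) (270, -16, 99, 162) (271, -16, 99, 159) (272, -16, 99, 157) (273, -16, 100, 156) (274, -23, 28, 74) (275, -22, 30, 74) (276, -18, 81, 128) (277, -18, 83, 128) (278, -16, 102, 149) (279, -16, 105, 149) (280, -16, 105, 147) (281, -17, 100, 140) (282, -17, 100, 137) (283, -17, 101, 136) (284, -17, 99, 132) (285, -17, 100, 131) (286, -17, 101, 129) (287, -17, 101, 127) (288, -17, 98, 121) (289, -17, 99, 121) (290, -17, 99, 118) (291, -17, 99, 116) (292, -17, 99, 114) (293, -17, 99, 112) (294, -17, 97, 107) (295, -17, 100, 108) (296, -17, 99, 105) (297, -17, 100, 103) (298, -17, 100, 101) (299, -17, 99, 97) (300, -17, 100, 96) (301, -17, 99, 93) (302, -18, 98, 89) (303, -18, 99, 88) (304, -18, 99, 85) (305, -20, 69, 45) (306, -20, 69, 43) (307, -20, 69, 40) (308, -21, 68, 36) (309, -20, 70, 36)
```

```bash
python3 -m pendant '[{"linear":[-0.007,0.001,0.0],"twist":[0,0,0]},{"linear":[-0.014,0.001,0.0],"twist":[0,0,0]},{"linear":[-0.020,0.001,0.002],"twist":[0,0,0]},{"linear":[-0.025,0.001,0.005],"twist":[0,0,0]},{"linear":[-0.030,0.001,0.008],"twist":[0,0,0]},{"linear":[-0.034,0.001,0.011],"twist":[0,0,0]},{"linear":[-0.036,0.001,0.014],"twist":[0,0,0]},{"linear":[-0.036,0.001,0.016],"twist":[0,0,0]}]' ; python3 -c "
from w import *
st()"; python3 -m pendant '[{"linear":[0,0,0.0005],"twist":[0,0,0]},{"linear":[0,0,0.001],"twist":[0,0,0]}]' | grep -E 'pos|wrist'
```

```text
clock: 6.05
tool_pos: [0.4624, 0.0964, 0.029]
orientation: [0.0, 0.485, 0.875, -0.0]
wrist_force: [0.8, -1.0, 0.0]
grip_width: -0.0001
grip_force: 0.6
rack x,y mm -18.5 52.7 z 29.0 tool x ang 122.02 tz [ 3.e-04 -3.e-04 -1.e+00] F [ 0.79 -0.98  0.05] t 6.05
tool_pos: [0.4624, 0.0965, 0.0286]
wrist_force: [-1.1, -2.3, 13.8]
```

```bash
python3 -m pendant '[{"linear":[0,0,0.0005],"twist":[0,0,0]},{"linear":[0,0,0.0005],"twist":[0,0,0]}]' | grep -E 'pos|wrist'
cat > l.py <<'E'
from m import *
from w import *
C=np.array([.506,.0615]);th=np.radians(32);ex=np.array([np.cos(th),np.sin(th)]);ey=np.array([-ex[1],ex[0]])
def lids(xmax=16,save_=None):
    b=ctrl.camera("scene")
    if save_:save(b,save_,(290,200,380,320),5)
    P=cloud(b)[200:330,280:400].reshape(-1,3);d=P[:,:2]-C;x=d@ex*1e3+19;y=d@ey*1e3;z=P[:,2]*1e3
    for i,yc in enumerate((57,19,-19,-57)):
        k=(abs(x)<xmax)&(abs(y-yc)<21)&(z>60)&(z<100);o=np.argsort(-y[k])
        print(i+1,[(int(a),int(c),int(e)) for e,a,c in np.c_[x[k],y[k],z[k]][o]][::max(1,k.sum()//14)])
E
python3 -c "
from l import *
st();lids(save_='sc5.png')"
```

```text
tool_pos: [0.4624, 0.0966, 0.0286]
wrist_force: [-1.6, -3.8, 14.6]
rack x,y mm -18.4 52.8 z 28.6 tool x ang 122.03 tz [ 1.e-03  1.e-04 -1.e+00] F [-1.62 -3.78 14.56] t 6.55
1 [(75, 62, -1), (70, 63, 0), (67, 65, -1), (65, 63, 10), (64, 73, -6), (63, 75, -6), (63, 97, 4), (63, 84, -3), (62, 86, -3), (61, 65, -11), (60, 81, -9), (59, 78, -11), (59, 77, -9), (58, 83, -8), (53, 63, 11)]
2 [(24, 60, 13), (24, 84, 0), (23, 83, -2), (23, 85, 0), (23, 62, 13), (23, 85, -2), (23, 87, 0), (21, 86, -2), (20, 87, -1), (20, 86, -2), (19, 88, -2), (19, 90, -4), (19, 90, -2), (17, 89, -1), (17, 86, -1), (17, 91, -4)]
3 []
4 []
```

View pics/sc5.png

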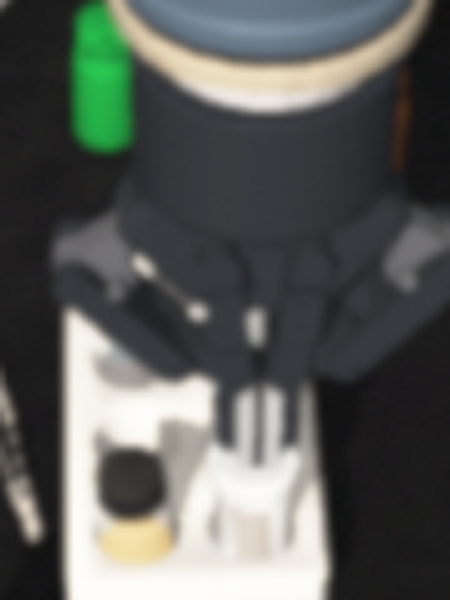

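```bash
python3 -m pendant '[{"linear":[0,0,-0.008],"twist":[0,0,0]},{"linear":[-0.002,0,-0.017],"twist":[0,0,0]},{"linear":[-0.002,0,-0.017],"twist":[0,0,0]}]' | grep -E 'wrist'
python3 -c "
from l import *
st();lids()"
```

```text
wrist_force: [-0.3, -0.0, 0.5]
rack x,y mm -18.0 51.0 z 45.4 tool x ang 122.04 tz [ 1.4e-03  4.0e-04 -1.0e+00] F [-0.33 -0.02  0.5 ] t 6.975
1 [(75, 63, 3), (70, 60, 8), (67, 63, 7), (64, 63, 12), (62, 65, 14), (62, 95, 6), (61, 85, 1), (60, 65, 7), (59, 63, 4), (57, 95, -7), (56, 97, 9), (54, 64, -10), (52, 65, 13), (48, 63, 3), (38, 64, 6)]
2 [(39, 62, 6), (38, 64, 6), (29, 73, 13), (28, 75, 13), (27, 76, 13), (26, 77, 13), (24, 78, 13), (22, 61, 13), (19, 60, 13), (2, 92, 0), (2, 87, -2), (2, 82, -2), (1, 81, -4), (1, 83, -4), (1, 93, 0), (1, 85, -4), (1, 92, -3), (0, 88, -3), (0, 78, -4), (0, 87, -2), (0, 82, -2), (0, 89, -4), (0, 89, -2), (0, 77, -2), (0, 91, -2)]
3 [(1, 81, -4), (1, 83, -4), (1, 93, 0), (1, 85, -4), (1, 92, -3), (0, 88, -3), (0, 78, -4), (0, 87, -2), (0, 82, -2), (0, 89, -4), (0, 89, -2), (0, 77, -2), (0, 91, -2)]
4 []
```

```bash
python3 -m pendant '[{"linear":[-0.007,-0.001,0.001],"twist":[0,0,0]},{"linear":[-0.014,-0.001,0.001],"twist":[0,0,0]},{"linear":[-0.020,-0.001,0.003],"twist":[0,0,0]},{"linear":[-0.025,-0.001,0.006],"twist":[0,0,0]},{"linear":[-0.030,-0.001,0.009],"twist":[0,0,0]},{"linear":[-0.034,-0.001,0.012],"twist":[0,0,0]},{"linear":[-0.036,-0.001,0.015],"twist":[0,0,0]},{"linear":[-0.036,-0.001,0.0165],"twist":[0,0,0]}]' | grep -E 'wrist|pos' ; python3 -m pendant '[{"linear":[0,0,0.0005],"twist":[0,0,0]},{"linear":[0,0,0.001],"twist":[0,0,0]}]' | grep -E 'pos|wrist'
python3 -c "
from w import *
st()"
```

```text
tool_pos: [0.4817, 0.0639, 0.0284]
wrist_force: [-4.9, 1.2, 24.0]
tool_pos: [0.4817, 0.0639, 0.0284]
wrist_force: [-5.9, -0.6, 28.5]
rack x,y mm -19.3 14.9 z 28.4 tool x ang 122.02 tz [ 1.e-03  4.e-04 -1.e+00] F [-5.88 -0.61 28.48] t 8.275
```

```bash
python3 -m pendant '[{"linear":[0,0,-0.004],"twist":[0,0,0]},{"linear":[0.004,0,-0.011],"twist":[0,0,0]},{"linear":[0.004,0,-0.017],"twist":[0,0,0]},{"linear":[0.004,0,-0.017],"twist":[0,0,0]}]' | grep -E 'wrist'
python3 -c "
from l import *
st();lids()"
```

```text
wrist_force: [-0.2, -0.8, -0.6]
rack x,y mm -19.1 19.1 z 44.7 tool x ang 122.06 tz [ 9.e-04  1.e-04 -1.e+00] F [-0.24 -0.85 -0.64] t 8.775
1 [(75, 63, 2), (71, 65, -2), (68, 65, 4), (66, 64, -3), (64, 65, 10), (62, 64, -5), (60, 65, 2), (58, 64, -3), (56, 64, -7), (54, 64, -12), (52, 65, 3), (50, 65, 8), (47, 65, -6), (42, 63, 6)]
2 [(39, 65, 4), (32, 64, 0), (30, 62, 5), (30, 97, 4), (29, 87, -3), (28, 90, -6), (26, 65, 8), (25, 93, 10), (25, 91, -8), (23, 67, 12), (21, 64, -7), (18, 66, 11), (15, 65, 9), (13, 65, 11)]
3 [(0, 73, 12), (0, 75, 12), (0, 79, 14), (-1, 81, 12), (-1, 76, 12), (-1, 76, 14), (-1, 85, 12), (-1, 81, 14), (-2, 77, 12), (-2, 82, 12), (-14, 60, 13), (-24, 60, 12), (-38, 74, -3)]
4 [(-38, 74, -3), (-40, 72, -5), (-40, 74, -3), (-41, 74, -5), (-41, 73, -7), (-42, 75, -7), (-42, 82, -5), (-42, 77, -5), (-42, 77, -3), (-42, 75, -5), (-43, 79, -5), (-43, 74, -3), (-43, 79, -3), (-44, 80, -7), (-44, 82, -7), (-45, 80, -3), (-45, 77, -7), (-46, 81, -5), (-46, 81, -3)]
```

```bash
python3 -m pendant '[{"linear":[-0.008,0,0],"twist":[0,0,0]},{"linear":[-0.015,0,0],"twist":[0,0,0]},{"linear":[-0.022,0,0.001],"twist":[0,0,0]},{"linear":[-0.028,0,0.003],"twist":[0,0,0]},{"linear":[-0.034,0,0.006],"twist":[0,0,0]},{"linear":[-0.039,0,0.010],"twist":[0,0,0]},{"linear":[-0.042,0,0.013],"twist":[0,0,0]},{"linear":[-0.042,0,0.0155],"twist":[0,0,0]}]' | grep -E 'wrist|pos' ; python3 -m pendant '[{"linear":[0,0,0.0005],"twist":[0,0,0]},{"linear":[0,0,0.0005],"twist":[0,0,0]}]' | grep -E 'pos|wrist'
python3 -c "
from w import *
st()"
```

```text
tool_pos: [0.502, 0.0313, 0.0286]
wrist_force: [-0.7, -2.3, 14.8]
tool_pos: [0.502, 0.0313, 0.0287]
wrist_force: [-1.2, -1.6, 7.8]
rack x,y mm -19.4 -23.5 z 28.7 tool x ang 122.02 tz [ 1.1e-03 -4.0e-04 -1.0e+00] F [-1.15 -1.58  7.85] t 10.075
```

```bash
python3 -m pendant '[{"linear":[0,0,-0.006],"twist":[0,0,0]},{"linear":[0,0,-0.016],"twist":[0,0,0]},{"linear":[0,0,-0.016],"twist":[0,0,0]}]' | grep -E 'wrist'
python3 -c "
from l import *
st();lids()"
```

```text
wrist_force: [0.2, 0.0, -0.9]
rack x,y mm -18.8 -23.0 z 45.1 tool x ang 122.06 tz [ 1.5e-03  3.0e-04 -1.0e+00] F [ 0.22  0.01 -0.89] t 10.45
1 [(75, 63, 3), (71, 62, 3), (68, 62, 9), (67, 65, 6), (64, 65, 1), (62, 67, 6), (61, 67, -9), (59, 65, -5), (57, 65, 0), (54, 65, 10), (52, 63, 13), (50, 64, -9), (47, 66, 5), (42, 63, 6), (36, 63, -2)]
2 [(39, 65, 6), (34, 66, 2), (31, 65, 7), (29, 62, -9), (27, 66, 8), (25, 65, -1), (23, 66, -9), (22, 66, -9), (19, 67, 5), (17, 66, -9), (15, 64, 1), (13, 65, 9), (11, 67, -1), (8, 64, 7), (2, 65, 2)]
3 [(1, 65, 5), (-5, 63, -6), (-7, 60, 6), (-9, 88, 1), (-11, 91, 1), (-12, 93, 0), (-12, 64, 4), (-14, 64, -12), (-15, 90, 8), (-16, 92, 6), (-17, 92, -13), (-20, 65, -10), (-23, 65, -4), (-25, 65, 0), (-30, 65, 5)]
4 [(-37, 63, 5), (-40, 73, 12), (-41, 74, 12), (-43, 60, 4), (-44, 77, 13), (-44, 79, 13), (-48, 63, 11), (-48, 60, 11), (-53, 60, 13), (-57, 61, 13)]
```

Lid 3 is shut. Lid 4 is next: y goes from -23 to -61.

```bash
python3 -m pendant '[{"linear":[-0.007,0,0],"twist":[0,0,0]},{"linear":[-0.014,0,0],"twist":[0,0,0]},{"linear":[-0.020,0,0.002],"twist":[0,0,0]},{"linear":[-0.026,0,0.005],"twist":[0,0,0]},{"linear":[-0.032,0,0.008],"twist":[0,0,0]},{"linear":[-0.036,0,0.011],"twist":[0,0,0]},{"linear":[-0.038,0,0.014],"twist":[0,0,0]},{"linear":[-0.038,0,0.016],"twist":[0,0,0]}]' | grep -E 'wrist|pos' ; python3 -m pendant '[{"linear":[0,0,0.0005],"twist":[0,0,0]},{"linear":[0,0,0.0005],"twist":[0,0,0]}]' | grep -E 'pos|wrist'
python3 -c "
from w import *
st()"
```

```text
tool_pos: [0.5222, -0.0008, 0.0284]
wrist_force: [-3.9, -1.0, 23.6]
tool_pos: [0.5222, -0.0008, 0.0286]
wrist_force: [-3.0, -1.4, 14.0]
rack x,y mm -19.3 -61.4 z 28.6 tool x ang 122.01 tz [ 1.3e-03 -3.0e-04 -1.0e+00] F [-3.02 -1.36 14.04] t 11.75
```

Seated. Now I'll lift clear, back off and check with both cameras.

```bash
python3 -m pendant '[{"linear":[0,0,-0.01],"twist":[0,0,0]},{"linear":[0,0,-0.05],"twist":[0,0,0]},{"linear":[0,0,-0.10],"twist":[0,0,0]},{"linear":[0.05,0,-0.15],"twist":[0,0,0]},{"linear":[0.11,0,-0.17],"twist":[0,0,0]},{"linear":[0.17,0,-0.17],"twist":[0,0,0]},{"linear":[0.23,0,-0.17],"twist":[0,0,0]},{"linear":[0.28,0,-0.17],"twist":[0,0,0]}]' | grep -E 'wrist|pos'
python3 - <<'E'
from l import *
st()
c=ctrl.camera("top");save(c,"top6.png",(200,180,400,330),4)
P=cloud(c)[195:320,205:350].reshape(-1,3);d=P[:,:2]-C;x=d@ex*1e3+19;y=d@ey*1e3;z=P[:,2]*1e3
for yc in(57,19,-19,-57):
    k=(x**2+(y-yc)**2<12**2);print(yc,k.sum(),np.percentile(z[k],[5,50,95]).round(1), "hinge half",np.median(z[k&(y>yc+3)]).round(1),"lip half",np.median(z[k&(y<yc-3)]).round(1))
E
```

```text
tool_pos: [0.3717, 0.2389, 0.1983]
wrist_force: [1.7, -0.0, 0.5]
rack x,y mm -19.9 221.7 z 198.3 tool x ang 122.12 tz [ 7.e-04  8.e-04 -1.e+00] F [ 1.69 -0.01  0.55] t 12.75
57 219 [62.6 65.2 67.8] hinge half 65.1 lip half 65.4
19 212 [63.3 66.  68.2] hinge half 65.8 lip half 66.3
-19 208 [62.6 65.3 67.8] hinge half 65.4 lip half 65.4
-57 205 [63.2 65.4 68. ] hinge half 65.5 lip half 65.3
```

View pics/top6.png

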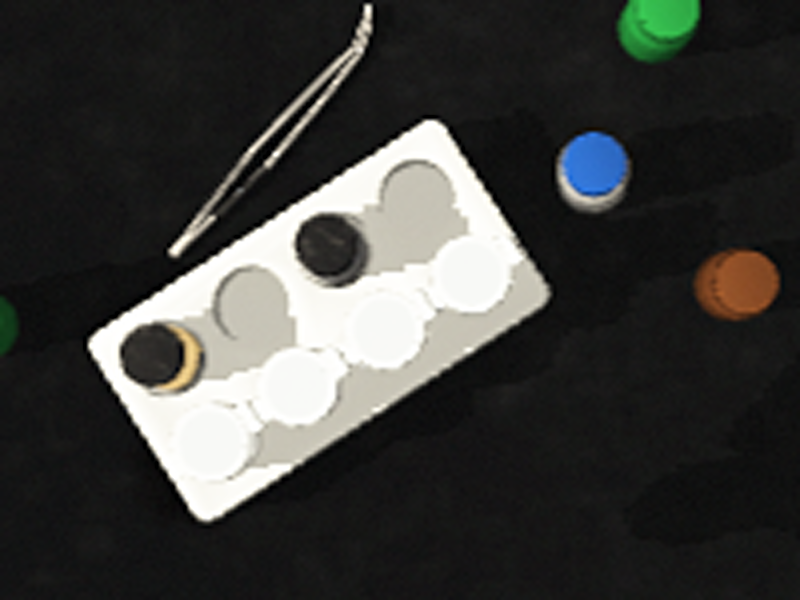

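The picture shows all four lids lying flat at px (212,440), (297,385), (383,328) and (470,272), with tops at about 65–66 mm. The rack, screw-cap vials and tweezers have not moved.

```bash
python3 -c "
from workcell import ctrl
print(ctrl.sign_off())"
```

```text
the job is handed in; nothing more can be done
None
```

All four flip-top vials in the near row are shut, worked in order from no. 1 to no. 4 and measured flat at about 65–66 mm, with readings up to about 28 N (lid 2; about 14–24 N on the others); nothing else was seen to move, and the job was handed in at about 13 s.

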